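# Clamp a power module in the rack vise and unplug its test plug

### The job

The power module lying loose in the bench vise has to be held down before its stiff test plug can be pulled. Turn the vise's crank clockwise until the sliding jaw has pushed the module home against the fixed jaw and its sprung face is squeezed back about half way (never bottomed), then pull the test plug up out of the module and set it down in the low black tray, letting go only when it rests on the tray. Leave the module clamped, and do not knock over the bottle or shift the spare module.

Things in the scene. Friction and masses are not known exactly. Their poses are not given: they have to be found in the camera images.
- vise: Grey and steel rack vise fixed to the bench, 340 mm long (its x, -190 to +150 mm), 120 mm wide (its y); origin on the bench under its bed, z up. Bed top 30 mm high. Crank gearbox at the -x end (58 mm high), fixed jaw at the +x end: face at x = 125 mm, 100 mm wide, jaw top 50 mm high, with a lip that reaches 6 mm over the module's edge, 2.5 mm above it. The moving jaw slides along +x.
- crank (a joint): Angle of the crank on the gearbox, rad, 0 to 6.9, growing clockwise seen from above. It moves the jaw 12 mm per rad towards the fixed jaw, starts between 0 and 1.0 and stays where it is left (4 N at the knob to turn it, up to 8 N when clamping). With the module home the sprung face meets it at 5.4 rad; 5.9 rad squeezes the face by 6 mm.
- crank_axis (a point): Point on the crank's upright axis, 100 mm above the bench.
- knob (a point): Middle of the crank's black upright knob: a round post 22 mm in diameter, 70 to 115 mm above the bench, 60 mm from the crank's axis; this point is 93 mm above the bench. The steel crank arm spans 62 to 70 mm height. Nothing else in the knob's circle is higher than 70 mm.
- jaw (a joint): Travel of the moving jaw along the vise's +x, m, 0 to 0.084 (12 mm per radian of crank).
- face (a joint): How far the moving jaw's sprung steel face plate is pushed back into the jaw, m: 0 free, 0.012 bottomed; 2.2 N per mm. The gap seen between plate and jaw block is 12 mm minus this.
- face_front (a point): Centre of the sprung face's clamping surface (100 mm wide along the vise's y, 18 mm high, with a lip on top that reaches 6 mm over the module's edge).
- module: Power module loose on the vise bed: board 90 (its x, along the vise) x 110 x 12 mm, 0.35 kg, with capacitors, transformer and heatsink up to 18 mm above the board, and a grey socket in the middle, 27 x 44 mm, 18 mm above the board. Origin under the board's centre, z up. Home against the fixed jaw its origin is at x = 80 mm in the vise frame.
- plug: Black test plug in the module's socket: housing 24 (its x) x 42 (its y) x 43 mm high over a blade 12 x 30 mm, 19 mm long, inside the socket; 62 mm tall in all, 70 g. Origin at the blade's lower end, which rests on the board, z up. Take it across the 24 mm. A sprung detent holds it with about 10 N.
- plug_grip (a point): Point on the plug's axis 45 mm above its lower end, a good height to grip it: 87 mm above the bench while plugged in, when the housing spans 61 to 104 mm above the bench.
- tray: Low black open tray fixed to the bench, 110 (x) x 130 (y) x 25 mm outside, walls 4 mm, floor about 4 mm; origin under its centre. It may be on the left or the right of the vise; a taller grey divided bin is on the other side.
- bottle: White bottle with black cap, 48 mm in diameter, 140 mm tall, standing behind the vise; origin under its base. A bystander.
- spare: Spare module like the other, without plug, lying on the bench to the right; origin under the board's centre. A bystander.

How it is judged:
By the outcome, as a careful person would: the job done as asked, in the order asked, and still so for the second after the job is handed in, with the robot touching nothing.
It also fails if it takes over 61 s, if anything falls off the work surface, if the arm or the gripper's body presses on something with over 40 N, if the wrist force passes 120 N, or if a joint passes its speed limit or range.

### The arm

A 6-joint arm with a two-finger parallel gripper is mounted at the origin on the work surface. World frame = base frame: x ahead of the robot, y to its left, z up, the work surface at z = 0. Lengths are in m, angles in degrees, forces in N, time in s.
With the tool pointing down it reaches from about 0.4 to 0.825 m from the base axis. Payload 7 kg.
Tool frame: the origin (TCP) lies on the centre line of the jaws, within the pads' length; the fingertips stand 22 mm ahead of it and the grasp point (between the pads) lies 3 mm ahead of it (ctrl.finger_overhang is the distance from the TCP to the fingertips, in m); z points along the fingers, y is the line along which they close (so a half turn about z gives the same grasp; the last joint's range is limited). The gripper opens to 88 mm and grips with 3 to 60 N. Pads are 19 mm wide; open, the fingers measure 130 mm over their backs; the gripper's body (78 mm by 193 mm) begins 47 mm behind the grasp point.
Start: joints at [90.877, 20.546, 0.682, 0, -70.136, -16.507], TCP at [0.182, 0.65, 0.249] pointing down, gripper open.
Joint ranges: [-176.03, 176.03], [-82.01, 121.73], [-58.28, 71.71], [-173.87, 95.51], [-174.79, -0.11], [-173.66, 173.66]. Speed limits (degrees/s): [136.94, 136.94, 172.46, 180, 180, 180].

### API

Orientations are given as [roll, pitch, yaw] about the fixed x, y, z axes, in that order (R = Rz(yaw) Ry(pitch) Rx(roll)).
In Python, from plant import ctrl gives the robot as it stands. The module is installed in compiled form; this text tells all that it offers.
- The arm moves only by the shell command python3 -m creep 'ROWS'. ROWS is JSON, a list of rows, each an object with "grip": the closure, from 0 (fully open) to 1 (shut); "delta_pos": the shift along the tool's x, y, z scaled (see below), a list of three; "rotation": the turn, a rotation vector about the tool's x, y, z scaled (see below), a list of three. A call has 1 to 5 rows; each row is the pose to reach, as a shift and turn from the pose commanded when the call began, along the tool's axes at that moment; what a row does not reach only later rows make up. The controller multiplies each number of a shift by 10 cm and each number of a turn by pi/2 rad. A row lasts 1/10 s, in which the tool goes at most 50 mm and 8.59 degrees, less where a joint would pass 70% of its speed; a pose out of reach is approached as far as the arm can. A call with a number of a shift or a turn outside -1 to 1 is refused whole. A call with a gripper value outside its range is refused whole. The fingers move at their own pace and stop on an object; the grip force is fixed at half the most. Time passes only in rows, so rows that repeat a pose let the fingers close. It gives the time, the measured TCP pose, the force, the opening and the grip force at its end, in the units of the state.
- ctrl.get_obs(): the state, without advancing time (a new reading comes with each control period).
- ctrl.snapshot(name): name is "side" or "top"; returns a dict with "color" (420x560x3 uint8, red, green, blue), "intrinsics" (3x3 intrinsics, pixels), "R" (3x3) and "t" (3): a world point X has camera coordinates R X + t. Camera axes: x right, y down, z forward; pixel columns grow to the right and rows downward; lengths in m; the calibration is good to about 2 mm. A picture is of the moment at which its call begins. There is no depth.
- ctrl.close_job(): hands the job in; it is judged then, once.
The state is a dict: "clock": time; "joint_pos": joint angles; "qvel": joint speeds; "tau": joint torques, N m; "tool_pos": TCP position; "orientation": TCP orientation; "force": force on the tool from outside, world axes, zero at the start; "moment": the same for the moment, N m; "opening": finger opening in m; "gripper_force": force on a finger pad.
Only numpy, scipy, OpenCV 4.12 (cv2) and the standard library are available. Lean on these libraries where they do the work, as an engineer would, in place of code of your own. Each camera call takes 0.05 s, during which the arm holds its last target. There are 200 camera calls.

## Working session

There is one attempt and no reset: what is moved stays moved. The work goes in short steps, Python scripts to look and compute and a shell command to move; the robot and the scene stay as the last step left them, time stands still between calls to the robot, and variables do not carry over. Pictures are saved under pics/ and viewed, at most 10 in all, crops included, and the job is handed in when it is done.

```bash
mkdir -p pics; cat > h.py <<'E'
import numpy as np, cv2
from plant import ctrl
from scipy.spatial.transform import Rotation as Ro
def snap(n,f):
    s=ctrl.snapshot(n); cv2.imwrite('pics/'+f,s['color'][:,:,::-1]); return s
def ray(s,u,v,z):
    K,R,t=(np.array(s[k],float) for k in('intrinsics','R','t'))
    d=R.T@np.linalg.solve(K,[u,v,1]); c=-R.T@t
    return c+d*(z-c[2])/d[2]
def proj(s,X):
    K,R,t=(np.array(s[k],float) for k in('intrinsics','R','t'))
    p=K@(R@np.array(X)+t); return p[:2]/p[2]
E
python3 - <<'E'
from h import *
import pickle
for n in('top','side'):
    s=snap(n,n+'0.png'); pickle.dump(s,open(n+'0.pkl','wb'))
    print(n,-np.array(s['R']).T@s['t'],np.round(s['R'],3).tolist(),s['intrinsics'][0][0])
o=ctrl.get_obs();print(o['clock'],o['tool_pos'],o['orientation'],o['force'],o['opening'])
print(Ro.from_euler('xyz',o['orientation'],degrees=True).as_matrix().round(3))
E
```

```text
top [0.38495493 0.02937224 1.21222868] [[0.021, -1.0, 0.002], [-0.981, -0.021, -0.19], [0.19, 0.002, -0.982]] 477.8375560477415
side [0.14535862 0.55208636 0.80647472] [[-0.767, -0.641, -0.017], [-0.447, 0.554, -0.702], [0.46, -0.531, -0.712]] 421.33526222278556
0.1 [0.18176757 0.64963568 0.24772158] [ 1.79915167e+02 -6.92735001e-03 -1.56374376e+01] [ 0.42947323  0.39742994 -0.3689354 ] 0.08755625396970841
[[ 0.963 -0.27  -0.   ]
 [-0.27  -0.963 -0.001]
 [ 0.     0.001 -1.   ]]
```

View pics/top0.png

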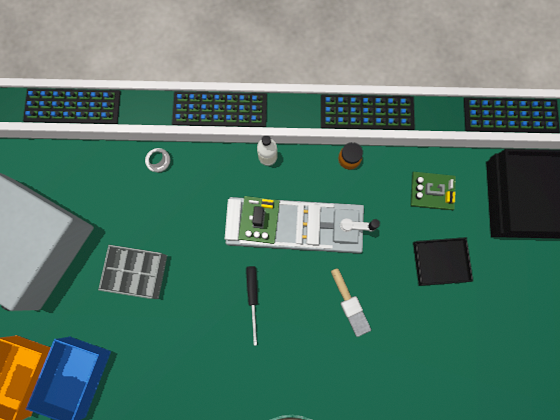

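View pics/side0.png

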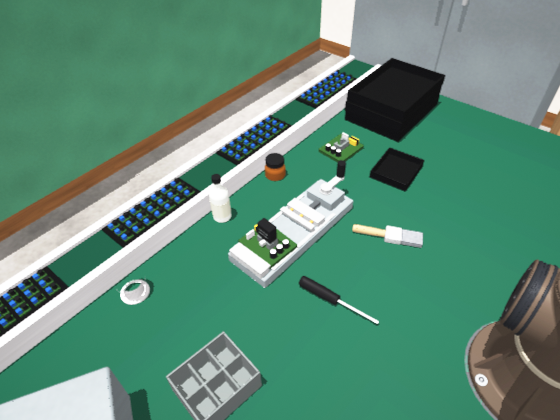

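```bash
python3 - <<'E'
import cv2,numpy as np
a=cv2.imread('pics/top0.png')[185:260,215:390]; b=cv2.imread('pics/side0.png')[155:285,225:360]
a=cv2.resize(a,None,fx=4.5,fy=4.5,interpolation=cv2.INTER_CUBIC)  # 787x337
cv2.imwrite('pics/c1.png',a)
b=cv2.resize(b,None,fx=4.5,fy=4.5,interpolation=cv2.INTER_CUBIC)
cv2.imwrite('pics/c2.png',b)
E
```

```text
(no output)
```

View pics/c1.png

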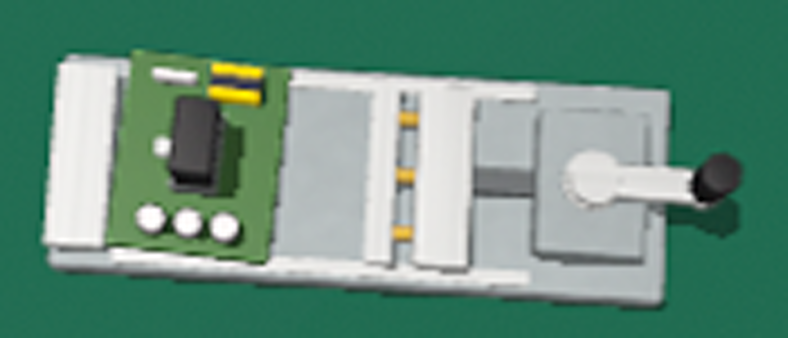

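View pics/c2.png

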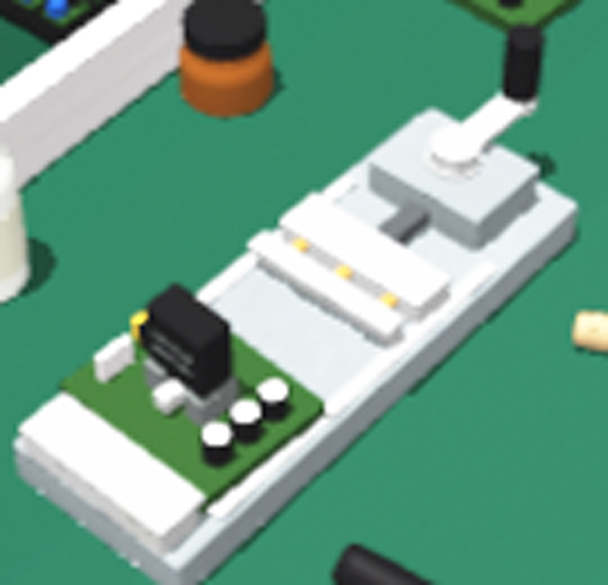

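```bash
cat > m.py <<'E'
from h import *
import pickle
T=pickle.load(open('top0.pkl','rb'));S=pickle.load(open('side0.pkl','rb'))
c=lambda x,y:(215+x/4.5,185+y/4.5)
d=lambda x,y:(225+x/4.5,155+y/4.5)
p=lambda n,a:print(n,np.round(np.array(a)*1000,1))
p('knobT',ray(T,*c(722,170),.115)); p('knobS',ray(S,*d(526,36),.115))
p('axisT',ray(T,*c(590,176),.074)); p('axisS',ray(S,*d(457,143),.074))
for n,q,z in[('bed TR',(668,92),.03),('bed BR',(662,296),.03),('gear TL',(541,108),.058),('gear BL',(534,256),.058),('gear TR',(646,114),.058),('gear BR',(640,260),.058),
 ('fj TL',(63,62),.05),('fj BL',(45,245),.05),('fj TR',(117,64),.05),('fj BR',(105,246),.05),('face TL',(372,84),.052),('face BL',(364,262),.052),('face TR',(395,86),.052),('face BR',(388,264),.052),('blk TL',(419,86),.055),('blk BL',(415,266),.055),
 ('mod TL',(135,52),.042),('mod TR',(292,70),.042),('mod BR',(268,262),.042)]: p(n,ray(T,*c(*q),z))
for n,q,z in[('plug TL',(178,97),.104),('plug TR',(220,99),.104),('plug BL',(170,176),.104),('plug BR',(212,180),.104)]: p(n,ray(T,*c(*q),z))
for q in[(180,287),(229,325),(148,300),(198,343)]:p('plugS',ray(S,*d(*q),.104))
for n,q,z in [('tray',(414,242),.025),('tray',(467,238),.025),('tray',(472,283),.025),('tray',(418,286),.025),('bottle',(266,140),.14),('orange',(350,150),.06)]: p(n,ray(T,*q,z))
E
python3 m.py
```

```text
knobT [ 571.4 -184.7  115. ]
knobS [ 566.2 -179.1  115. ]
axisT [ 573.6 -121.9   74. ]
axisS [ 568.6 -119.6   74. ]
bed TR [ 629.6 -171.7   30. ]
bed BR [ 514.8 -167.1   30. ]
gear TL [613.4 -97.4  58. ]
gear BL [531.9 -93.6  58. ]
gear TR [ 611.3 -154.8   58. ]
gear BR [ 530.9 -150.8   58. ]
fj TL [635.3 166.1  50. ]
fj BL [533.3 171.5  50. ]
fj TR [634.8 136.2  50. ]
fj BR [533.4 138.9  50. ]
face TL [626.1  -4.9  52. ]
face BL [527.4  -2.   52. ]
face TR [625.2 -17.6  52. ]
face BR [526.6 -15.1  52. ]
blk TL [624.9 -30.6  55. ]
blk BL [525.5 -29.5  55. ]
mod TL [643.5 127.1  42. ]
mod TR [635.2  39.5  42. ]
mod BR [527.5  50.2  42. ]
plug TL [606.1  98.5 104. ]
plug TR [605.5  76.4 104. ]
plug BL [564.  101.3 104. ]
plug BR [562.4  79.3 104. ]
plugS [598.   82.4 104. ]
plugS [562.2  86.4 104. ]
plugS [604.6  99.2 104. ]
plugS [566.4 105.  104. ]
tray [ 540.1 -297.9   25. ]
tray [ 553. -431.   25.]
tray [ 441.6 -437.5   25. ]
tray [ 431.5 -304.3   25. ]
bottle [759.1  74.5 140. ]
orange [ 765.2 -134.3   60. ]
```

The top view shows the vise lying along world +y with its fixed jaw on the left. The plug is at px (258,215), the knob at (375,223) and the tray at (443,261). The knob points along the vise's -x and the crank angle is about 0.1 rad. I'll move above the knob.

```bash
python3 -m creep '[{"grip":0,"delta_pos":[0,0,0],"rotation":[0,0,-0.09]},{"grip":0,"delta_pos":[0,0,0],"rotation":[0,0,-0.15]}]'
python3 -m creep '[{"grip":0,"delta_pos":[0.23,0.45,0],"rotation":[0,0,0]},{"grip":0,"delta_pos":[0.46,0.9,0],"rotation":[0,0,0]},{"grip":0,"delta_pos":[0.46,0.9,0],"rotation":[0,0,0]}]' >/dev/null
python3 -m creep '[{"grip":0,"delta_pos":[0.23,0.45,0],"rotation":[0,0,0]},{"grip":0,"delta_pos":[0.46,0.9,0],"rotation":[0,0,0]},{"grip":0,"delta_pos":[0.46,0.9,0],"rotation":[0,0,0]}]'
python3 -m creep '[{"grip":0,"delta_pos":[0.23,0.45,0],"rotation":[0,0,0]},{"grip":0,"delta_pos":[0.46,0.9,0],"rotation":[0,0,0]},{"grip":0,"delta_pos":[0.46,0.9,0],"rotation":[0,0,0]}]' >/dev/null
python3 -m creep '[{"grip":0,"delta_pos":[0.23,0.45,0],"rotation":[0,0,0]},{"grip":0,"delta_pos":[0.46,0.9,0],"rotation":[0,0,0]},{"grip":0,"delta_pos":[0.46,0.9,0],"rotation":[0,0,0]}]'
python3 -m creep '[{"grip":0,"delta_pos":[0.23,0.45,0],"rotation":[0,0,0]},{"grip":0,"delta_pos":[0.46,0.9,0],"rotation":[0,0,0]},{"grip":0,"delta_pos":[0.46,0.9,0],"rotation":[0,0,0]}]' >/dev/null
python3 -m creep '[{"grip":0,"delta_pos":[0.23,0.45,0],"rotation":[0,0,0]},{"grip":0,"delta_pos":[0.46,0.9,0],"rotation":[0,0,0]},{"grip":0,"delta_pos":[0.46,0.9,0],"rotation":[0,0,0]}]'
```

```text
clock: 0.3
tool_pos: [0.1818, 0.6497, 0.248]
orientation: [179.9, 0.0, -1.8]
force: [0.9, -0.3, 0.6]
opening: 0.0871
gripper_force: 0.0
clock: 0.9
tool_pos: [0.2682, 0.4623, 0.2487]
orientation: [179.9, 0.0, -2.3]
force: [-0.1, 1.1, 0.3]
opening: 0.0876
gripper_force: 0.0
clock: 1.5
tool_pos: [0.3531, 0.2797, 0.2485]
orientation: [180.0, 0.0, -2.3]
force: [1.0, 0.5, 0.2]
opening: 0.0873
gripper_force: 0.0
clock: 2.1
tool_pos: [0.4389, 0.0968, 0.2484]
orientation: [179.9, 0.0, -2.4]
force: [-0.5, 1.0, 0.2]
opening: 0.0879
gripper_force: 0.0
```

```bash

python3 -m creep '[{"grip":0,"delta_pos":[0.23,0.45,0],"rotation":[0,0,0]},{"grip":0,"delta_pos":[0.47,0.91,0],"rotation":[0,0,0]},{"grip":0,"delta_pos":[0.47,0.91,0],"rotation":[0,0,0]}]' >/dev/null
python3 -m creep '[{"grip":0,"delta_pos":[0.23,0.45,0],"rotation":[0,0,0]},{"grip":0,"delta_pos":[0.47,0.91,0],"rotation":[0,0,0]},{"grip":0,"delta_pos":[0.47,0.91,0],"rotation":[0,0,0]}]' >/dev/null
python3 -m creep '[{"grip":0,"delta_pos":[0.23,0.45,0],"rotation":[0,0,0]},{"grip":0,"delta_pos":[0.47,0.91,0],"rotation":[0,0,0]},{"grip":0,"delta_pos":[0.47,0.91,0],"rotation":[0,0,0]}]'
python3 -m creep '[{"grip":0,"delta_pos":[0,0,0.4],"rotation":[0,0,0]},{"grip":0,"delta_pos":[0,0,0.74],"rotation":[0,0,0]},{"grip":0,"delta_pos":[0,0,0.74],"rotation":[0,0,0]}]'
python3 - <<'E'
from h import *
s=snap('side','s1.png'); print(proj(s,[.569,-.182,.115]))
a=s['color'][80:260,230:440,::-1]; cv2.imwrite('pics/s1c.png',cv2.resize(a,None,fx=3.3,fy=3.3,interpolation=cv2.INTER_CUBIC))
E
```

```text
clock: 3.0
tool_pos: [0.5703, -0.1804, 0.2473]
orientation: [180.0, 0.1, -2.3]
force: [0.1, 0.9, -1.5]
opening: 0.0878
gripper_force: 0.0
clock: 3.3
tool_pos: [0.5657, -0.1762, 0.1697]
orientation: [-179.9, 0.5, -2.2]
force: [-0.9, -0.6, -0.0]
opening: 0.088
gripper_force: 0.0
[341.60676689 161.98400383]
```

View pics/s1c.png

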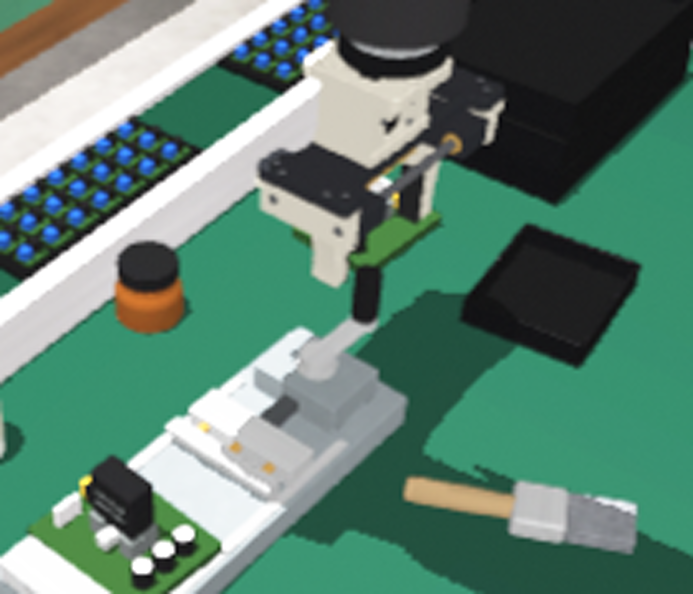

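The gripper is centred above the knob, which shows at crop px (366,293). I'll descend and grip.

```bash

python3 -m creep '[{"grip":0,"delta_pos":[0,0,0.35],"rotation":[0,0,0]},{"grip":0,"delta_pos":[0,0,0.72],"rotation":[0,0,0]},{"grip":0,"delta_pos":[0,0,0.72],"rotation":[0,0,0]},{"grip":0,"delta_pos":[0,0,0.72],"rotation":[0,0,0]}]'
python3 -m creep '[{"grip":0.6,"delta_pos":[0,0,0],"rotation":[0,0,0]},{"grip":0.6,"delta_pos":[0,0,0],"rotation":[0,0,0]},{"grip":0.8,"delta_pos":[0,0,0],"rotation":[0,0,0]},{"grip":0.8,"delta_pos":[0,0,0],"rotation":[0,0,0]},{"grip":0.8,"delta_pos":[0,0,0],"rotation":[0,0,0]}]'
python3 -m creep '[{"grip":0.8,"delta_pos":[0,0,0],"rotation":[0,0,0]},{"grip":0.8,"delta_pos":[0,0,0],"rotation":[0,0,0]},{"grip":0.8,"delta_pos":[0,0,0],"rotation":[0,0,0]}]'
```

```text
clock: 3.75
tool_pos: [0.5696, -0.1775, 0.1045]
orientation: [180.0, -0.1, -2.1]
force: [0.2, -1.1, 0.6]
opening: 0.0877
gripper_force: 0.0
clock: 4.25
tool_pos: [0.5685, -0.178, 0.103]
orientation: [-180.0, -0.0, -2.1]
force: [0.3, 0.1, -0.2]
opening: 0.0529
gripper_force: 0.0
clock: 4.55
tool_pos: [0.5682, -0.1799, 0.1027]
orientation: [179.8, 0.0, -2.1]
force: [1.9, -30.1, -8.7]
opening: 0.0295
gripper_force: 14.9
```

```bash

python3 -m creep '[{"grip":0.8,"delta_pos":[0,0.04,0],"rotation":[0,0,0]},{"grip":0.8,"delta_pos":[0,0.04,0],"rotation":[0,0,0]},{"grip":0.8,"delta_pos":[0,0.04,0],"rotation":[0,0,0]},{"grip":0.8,"delta_pos":[0,0.04,0],"rotation":[0,0,0]}]'
python3 -m creep '[{"grip":0.8,"delta_pos":[0,0,0],"rotation":[0,0,0]},{"grip":0.8,"delta_pos":[0,0,0],"rotation":[0,0,0]}]'
```

```text
clock: 4.95
tool_pos: [0.568, -0.184, 0.1026]
orientation: [179.9, 0.0, -2.1]
force: [0.3, -11.8, -2.4]
opening: 0.0213
gripper_force: 30.0
clock: 5.15
tool_pos: [0.5681, -0.184, 0.1026]
orientation: [179.9, 0.0, -2.1]
force: [1.1, -12.3, -2.7]
opening: 0.0213
gripper_force: 30.0
```

```bash

python3 - <<'E'
import numpy as np
P=lambda t:.6*np.array([-np.sin(t),np.cos(t)])
for a in np.arange(0,6,.6): print(round(a,1),[(P(a+k*.15)-P(a)).round(3).tolist() for k in(1,2,3,4)])
E
python3 -m creep '[{"grip":0.8,"delta_pos":[-0.045,0.007,0],"rotation":[0,0,0]},{"grip":0.8,"delta_pos":[-0.09,0.003,0],"rotation":[0,0,0]},{"grip":0.8,"delta_pos":[-0.177,-0.017,0],"rotation":[0,0,0]},{"grip":0.8,"delta_pos":[-0.177,-0.017,0],"rotation":[0,0,0]},{"grip":0.8,"delta_pos":[-0.177,-0.017,0],"rotation":[0,0,0]}]'
```

```text
0.0 [[-0.09, -0.007], [-0.177, -0.027], [-0.261, -0.06], [-0.339, -0.105]]
0.6 [[-0.07, -0.056], [-0.131, -0.122], [-0.182, -0.197], [-0.22, -0.278]]
1.2 [[-0.026, -0.086], [-0.039, -0.175], [-0.039, -0.265], [-0.025, -0.354]]
1.8 [[0.027, -0.086], [0.066, -0.167], [0.117, -0.241], [0.179, -0.306]]
2.4 [[0.071, -0.056], [0.149, -0.1], [0.233, -0.132], [0.321, -0.152]]
3.0 [[0.09, -0.006], [0.179, 0.002], [0.267, 0.022], [0.35, 0.056]]
3.6 [[0.077, 0.046], [0.147, 0.102], [0.208, 0.169], [0.257, 0.244]]
4.2 [[0.038, 0.081], [0.064, 0.168], [0.076, 0.257], [0.075, 0.347]]
4.8 [[-0.015, 0.089], [-0.042, 0.174], [-0.082, 0.255], [-0.134, 0.328]]
5.4 [[-0.062, 0.065], [-0.133, 0.12], [-0.212, 0.164], [-0.296, 0.195]]
clock: 5.65
tool_pos: [0.5509, -0.1813, 0.1026]
orientation: [179.9, -0.0, -2.2]
force: [2.5, -11.4, -3.6]
opening: 0.0214
gripper_force: 30.0
```

```bash

python3 -m creep '[{"grip":0.8,"delta_pos":[-0.084,-0.023,0],"rotation":[0,0,0]},{"grip":0.8,"delta_pos":[-0.162,-0.068,0],"rotation":[0,0,0]},{"grip":0.8,"delta_pos":[-0.162,-0.068,0],"rotation":[0,0,0]}]'
python3 -m creep '[{"grip":0.8,"delta_pos":[-0.07,-0.056,0],"rotation":[0,0,0]},{"grip":0.8,"delta_pos":[-0.131,-0.122,0],"rotation":[0,0,0]},{"grip":0.8,"delta_pos":[-0.182,-0.197,0],"rotation":[0,0,0]},{"grip":0.8,"delta_pos":[-0.22,-0.278,0],"rotation":[0,0,0]},{"grip":0.8,"delta_pos":[-0.22,-0.278,0],"rotation":[0,0,0]}]'
python3 -c "
from h import *
s=snap('top','t1.png');print(ctrl.get_obs()['force'])"
```

```text
clock: 5.95
tool_pos: [0.5333, -0.1742, 0.1025]
orientation: [179.9, 0.1, -2.2]
force: [-1.4, -13.7, -1.2]
opening: 0.0214
gripper_force: 30.0
clock: 6.45
tool_pos: [0.505, -0.1467, 0.1021]
orientation: [179.7, 0.9, -2.3]
force: [-24.1, -14.7, 21.2]
opening: 0.019
gripper_force: 32.5
[-24.17247343 -14.67239103  21.40366606]
```

```bash
python3 - <<'E'
from h import *
a=cv2.imread('pics/t1.png')[170:280,215:395]; a=cv2.resize(a,None,fx=3.6,fy=3.6,interpolation=cv2.INTER_CUBIC)
b=snap('side','s2.png')['color'][130:250,230:400,::-1]; 
b=cv2.resize(b,None,fx=3.6,fy=3.6,interpolation=cv2.INTER_CUBIC)
a=a[:,:400] if 0 else a
h=np.zeros((600,800,3),np.uint8)
a=cv2.resize(a,(480,293)); b=cv2.resize(b,(420,296)); h[:293,:480]=a; h[300:596,:420]=b
cv2.imwrite('pics/s2c.png',h)
E
```

```text
(no output)
```

View pics/s2c.png

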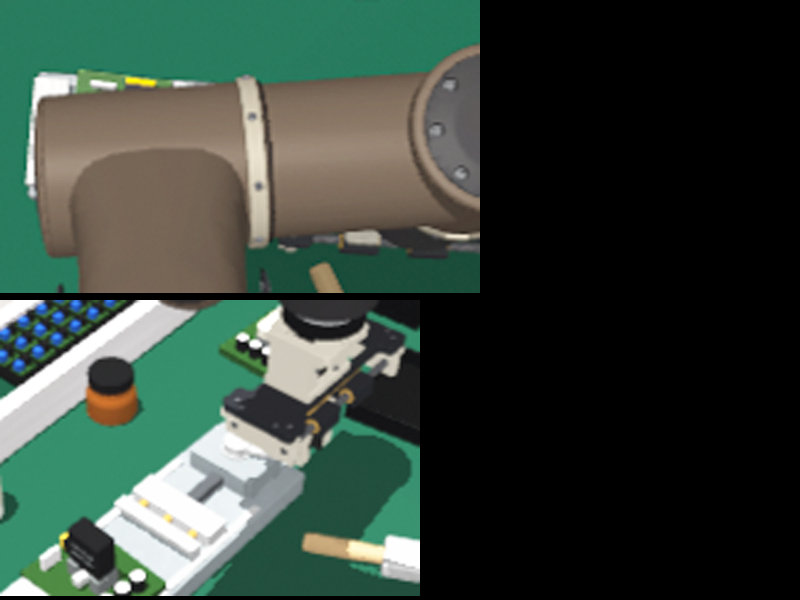

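The knob has slid to the edge of the pads: opening 19 mm, with the tool pushed toward -x. So the axis is farther in +x than I took it. I'll open, re-centre, and then turn with the tool rotating along with the crank.

```bash

python3 -m creep '[{"grip":0.4,"delta_pos":[0,0,0],"rotation":[0,0,0]},{"grip":0.4,"delta_pos":[0,0,0],"rotation":[0,0,0]},{"grip":0.4,"delta_pos":[0,0,0],"rotation":[0,0,0]},{"grip":0.4,"delta_pos":[0,0,0],"rotation":[0,0,0]}]'
python3 - <<'E'
from h import *
o=ctrl.get_obs();print(o['joint_pos'],o['force'])
s=snap('side','s3.png')
a=s['color'][150:225,280:380,::-1]; cv2.imwrite('pics/s3c.png',cv2.resize(a,None,fx=8,fy=8,interpolation=cv2.INTER_CUBIC))
E
```

```text
clock: 6.95
tool_pos: [0.5142, -0.1434, 0.1027]
orientation: [-180.0, -0.0, -2.1]
force: [0.3, 0.5, -0.3]
opening: 0.0452
gripper_force: 0.0
[ 5.46864266e+00  1.56194072e+01 -2.79365811e+01 -2.51298970e-03
 -4.63966855e+01  8.24095320e+01] [ 0.32043986  0.52714755 -0.29482746]
```

View pics/s3c.png

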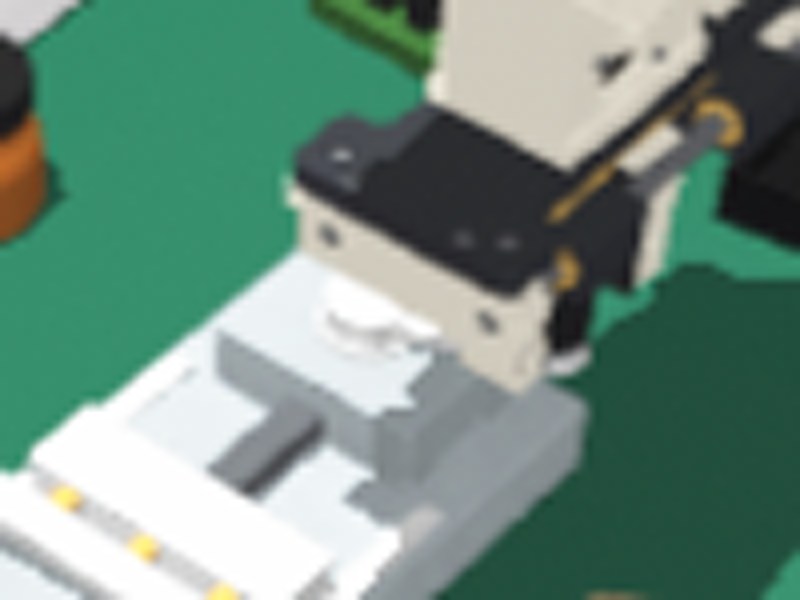

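```bash
python3 - <<'E'
from m import *
print('---')
p('knob',ray(S,280+556/8,150+342/8,.07)); p('axis',ray(S,280+375/8,150+310/8,.074))
for x,y in[(.514,-.143),(.52,-.147),(.523,-.15)]:print(x,y,(proj(S,[x,y,.07])-[280,150])*8,(proj(S,[x,y,.105])-[280,150])*8)
E
```

```text
knobT [ 571.4 -184.7  115. ]
knobS [ 566.2 -179.1  115. ]
axisT [ 573.6 -121.9   74. ]
axisS [ 568.6 -119.6   74. ]
bed TR [ 629.6 -171.7   30. ]
bed BR [ 514.8 -167.1   30. ]
gear TL [613.4 -97.4  58. ]
gear BL [531.9 -93.6  58. ]
gear TR [ 611.3 -154.8   58. ]
gear BR [ 530.9 -150.8   58. ]
fj TL [635.3 166.1  50. ]
fj BL [533.3 171.5  50. ]
fj TR [634.8 136.2  50. ]
fj BR [533.4 138.9  50. ]
face TL [626.1  -4.9  52. ]
face BL [527.4  -2.   52. ]
face TR [625.2 -17.6  52. ]
face BR [526.6 -15.1  52. ]
blk TL [624.9 -30.6  55. ]
blk BL [525.5 -29.5  55. ]
mod TL [643.5 127.1  42. ]
mod TR [635.2  39.5  42. ]
mod BR [527.5  50.2  42. ]
plug TL [606.1  98.5 104. ]
plug TR [605.5  76.4 104. ]
plug BL [564.  101.3 104. ]
plug BR [562.4  79.3 104. ]
plugS [598.   82.4 104. ]
plugS [562.2  86.4 104. ]
plugS [604.6  99.2 104. ]
plugS [566.4 105.  104. ]
tray [ 540.1 -297.9   25. ]
tray [ 553. -431.   25.]
tray [ 441.6 -437.5   25. ]
tray [ 431.5 -304.3   25. ]
bottle [759.1  74.5 140. ]
orange [ 765.2 -134.3   60. ]
---
knob [ 513.1 -141.4   70. ]
axis [ 563.7 -114.2   74. ]
0.514 -0.143 [556.39551926 338.04267288] [567.77054567 255.72881713]
0.52 -0.147 [547.40920793 323.05454279] [558.51630668 240.76806533]
0.523 -0.15 [544.69523723 313.92983192] [555.70611767 231.65989241]
```

```bash

python3 -m creep '[{"grip":0,"delta_pos":[0,0,0],"rotation":[0,0,0]},{"grip":0,"delta_pos":[0,0,0],"rotation":[0,0,0]},{"grip":0,"delta_pos":[0.07,0.08,0.02],"rotation":[0,0,-0.08]},{"grip":0,"delta_pos":[0.07,0.08,0.02],"rotation":[0,0,-0.17]},{"grip":0,"delta_pos":[0.07,0.08,0.02],"rotation":[0,0,-0.25]}]'
python3 -m creep '[{"grip":0.8,"delta_pos":[0,0,0],"rotation":[0,0,-0.05]},{"grip":0.8,"delta_pos":[0,0,0],"rotation":[0,0,-0.05]},{"grip":0.8,"delta_pos":[0,0,0],"rotation":[0,0,-0.05]},{"grip":0.8,"delta_pos":[0,0,0],"rotation":[0,0,-0.05]},{"grip":0.8,"delta_pos":[0,0,0],"rotation":[0,0,-0.05]}]'
python3 -m creep '[{"grip":0.8,"delta_pos":[0,0,0],"rotation":[0,0,0]},{"grip":0.8,"delta_pos":[0,0,0],"rotation":[0,0,0]},{"grip":0.8,"delta_pos":[0,0,0],"rotation":[0,0,0]},{"grip":0.8,"delta_pos":[0,0,0],"rotation":[0,0,0]}]'
```

```text
clock: 7.5
tool_pos: [0.5206, -0.1518, 0.1004]
orientation: [-180.0, 0.0, 20.7]
force: [-0.4, 0.9, 0.6]
opening: 0.0851
gripper_force: 0.0
clock: 8.0
tool_pos: [0.5204, -0.1518, 0.1006]
orientation: [180.0, -0.0, 24.8]
force: [0.1, -0.0, -0.3]
opening: 0.0531
gripper_force: 0.0
clock: 8.4
tool_pos: [0.5196, -0.1516, 0.1004]
orientation: [-179.9, 0.1, 24.8]
force: [-2.6, 2.6, 3.0]
opening: 0.0216
gripper_force: 16.5
```

```bash

python3 -m creep '[{"grip":0.8,"delta_pos":[0.007,-0.09,0],"rotation":[0,0,0.095]},{"grip":0.8,"delta_pos":[0.027,-0.177,0],"rotation":[0,0,0.19]},{"grip":0.8,"delta_pos":[0.06,-0.261,0],"rotation":[0,0,0.285]},{"grip":0.8,"delta_pos":[0.105,-0.339,0],"rotation":[0,0,0.382]},{"grip":0.8,"delta_pos":[0.105,-0.339,0],"rotation":[0,0,0.382]}]'

```

```text
clock: 8.9
tool_pos: [0.5138, -0.1159, 0.1004]
orientation: [180.0, 0.2, -9.8]
force: [-7.0, 3.4, 7.6]
opening: 0.0217
gripper_force: 30.0
```

```bash

python3 -m creep '[{"grip":0.8,"delta_pos":[0,-0.09,0],"rotation":[0,0,0.095]},{"grip":0.8,"delta_pos":[0.02,-0.177,0],"rotation":[0,0,0.19]},{"grip":0.8,"delta_pos":[0.05,-0.261,0],"rotation":[0,0,0.285]},{"grip":0.8,"delta_pos":[0.09,-0.339,0],"rotation":[0,0,0.382]},{"grip":0.8,"delta_pos":[0.09,-0.339,0],"rotation":[0,0,0.382]}]'
python3 -m creep '[{"grip":0.8,"delta_pos":[0.007,-0.09,0],"rotation":[0,0,0.095]},{"grip":0.8,"delta_pos":[0.027,-0.177,0],"rotation":[0,0,0.19]},{"grip":0.8,"delta_pos":[0.06,-0.261,0],"rotation":[0,0,0.285]},{"grip":0.8,"delta_pos":[0.105,-0.339,0],"rotation":[0,0,0.382]},{"grip":0.8,"delta_pos":[0.105,-0.339,0],"rotation":[0,0,0.382]}]'

```

```text
clock: 9.4
tool_pos: [0.5292, -0.0835, 0.1004]
orientation: [180.0, 0.1, -44.2]
force: [-8.1, 6.8, 6.5]
opening: 0.0217
gripper_force: 30.0
clock: 9.9
tool_pos: [0.5609, -0.0656, 0.1004]
orientation: [180.0, 0.1, -78.6]
force: [-7.0, 12.4, 5.9]
opening: 0.0217
gripper_force: 30.0
```

```bash

python3 -m creep '[{"grip":0.8,"delta_pos":[-0.01,-0.09,0],"rotation":[0,0,0.095]},{"grip":0.8,"delta_pos":[0.007,-0.177,0],"rotation":[0,0,0.19]},{"grip":0.8,"delta_pos":[0.04,-0.261,0],"rotation":[0,0,0.285]},{"grip":0.8,"delta_pos":[0.085,-0.339,0],"rotation":[0,0,0.382]},{"grip":0.8,"delta_pos":[0.085,-0.339,0],"rotation":[0,0,0.382]}]'
python3 -m creep '[{"grip":0.8,"delta_pos":[0,-0.09,0],"rotation":[0,0,0.095]},{"grip":0.8,"delta_pos":[0.02,-0.177,0],"rotation":[0,0,0.19]},{"grip":0.8,"delta_pos":[0.06,-0.261,0],"rotation":[0,0,0.285]},{"grip":0.8,"delta_pos":[0.105,-0.339,0],"rotation":[0,0,0.382]},{"grip":0.8,"delta_pos":[0.105,-0.339,0],"rotation":[0,0,0.382]}]'

```

```text
clock: 10.4
tool_pos: [0.5963, -0.0687, 0.1004]
orientation: [180.0, 0.0, -112.9]
force: [-3.2, 4.3, 4.0]
opening: 0.0213
gripper_force: 30.0
clock: 10.9
tool_pos: [0.6238, -0.0914, 0.1005]
orientation: [180.0, 0.1, -147.2]
force: [-0.3, 5.2, 1.0]
opening: 0.0214
gripper_force: 30.0
```

```bash

python3 -m creep '[{"grip":0.8,"delta_pos":[0.007,-0.09,0],"rotation":[0,0,0.095]},{"grip":0.8,"delta_pos":[0.027,-0.177,0],"rotation":[0,0,0.19]},{"grip":0.8,"delta_pos":[0.06,-0.261,0],"rotation":[0,0,0.285]},{"grip":0.8,"delta_pos":[0.105,-0.339,0],"rotation":[0,0,0.382]},{"grip":0.8,"delta_pos":[0.105,-0.339,0],"rotation":[0,0,0.382]}]'
python3 -m creep '[{"grip":0.8,"delta_pos":[0.007,-0.09,0],"rotation":[0,0,0.095]},{"grip":0.8,"delta_pos":[0.027,-0.177,0],"rotation":[0,0,0.19]},{"grip":0.8,"delta_pos":[0.06,-0.261,0],"rotation":[0,0,0.285]},{"grip":0.8,"delta_pos":[0.105,-0.339,0],"rotation":[0,0,0.382]},{"grip":0.8,"delta_pos":[0.105,-0.339,0],"rotation":[0,0,0.382]}]'
python3 - <<'E'
from h import *
print(ctrl.get_obs()['joint_pos'].round(1))
s=snap('side','s4.png');snap('top','t4.png')
a=s['color'][150:290,225:400,::-1]; cv2.imwrite('pics/s4c.png',cv2.resize(a,None,fx=4.5,fy=4.25,interpolation=cv2.INTER_CUBIC))
E
```

```text
clock: 11.4
tool_pos: [0.6336, -0.1256, 0.1005]
orientation: [179.9, 0.1, 178.5]
force: [1.5, 5.5, 0.3]
opening: 0.0214
gripper_force: 30.0
clock: 11.9
tool_pos: [0.6225, -0.1593, 0.1006]
orientation: [179.9, 0.1, 144.3]
force: [3.9, 3.8, -3.4]
opening: 0.0216
gripper_force: 30.0
[   3.    24.6  -14.    -0.   -51.3 -128.7]
```

View pics/s4c.png

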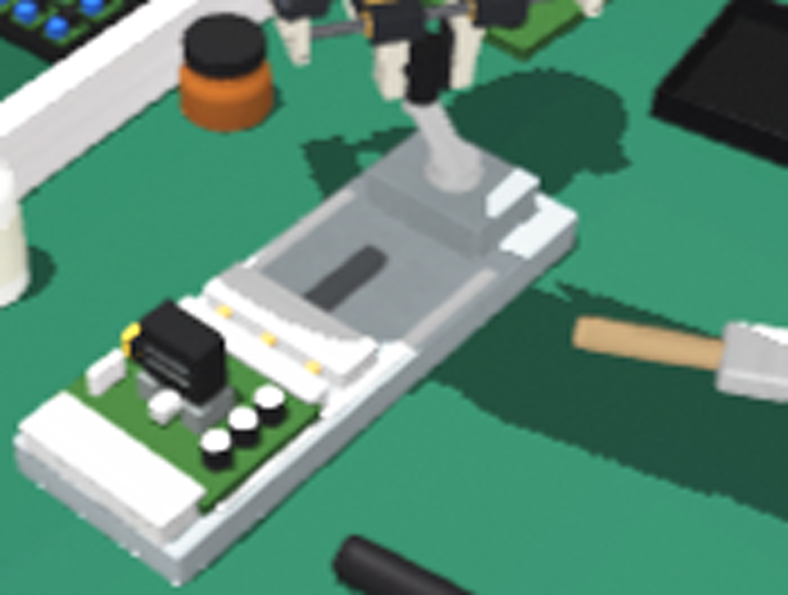

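The jaw has reached the module and the plate gap still looks full. I'll add about 0.45 rad and measure the spring gap before and after.

```bash

python3 -m creep '[{"grip":0.8,"delta_pos":[0.007,-0.09,0],"rotation":[0,0,0.095]},{"grip":0.8,"delta_pos":[0.027,-0.177,0],"rotation":[0,0,0.19]},{"grip":0.8,"delta_pos":[0.06,-0.261,0],"rotation":[0,0,0.285]},{"grip":0.8,"delta_pos":[0.06,-0.261,0],"rotation":[0,0,0.285]}]'
cat > gap.py <<'E'
from h import *
import sys,pickle
S=pickle.load(open('side0.pkl','rb')); B=(.5722,-.1694); a=np.radians(87.9)
vx=np.array([np.cos(a),np.sin(a)]); vy=np.array([-vx[1],vx[0]])
w=lambda x,y,z:[*(np.array(B)+(x+.19)*vx+y*vy),z]
def rect(f,x0,x1):   # z=.045 plane patch in vise frame, 0.5 mm per px
    I=cv2.imread(f); q=[(x0,-.05),(x1,-.05),(x1,.05),(x0,.05)]
    W=int(round((x1-x0)*2000)); H=200
    M=cv2.getPerspectiveTransform(np.float32([proj(S,w(x,y,.045)) for x,y in q]),np.float32([(0,0),(W,0),(W,H),(0,H)]))
    return cv2.warpPerspective(I,M,(W,H),flags=cv2.INTER_CUBIC)
for f,x0 in zip(sys.argv[1::2],sys.argv[2::2]):
    r=rect(f,float(x0),float(x0)+.08); hsv=cv2.cvtColor(r,cv2.COLOR_BGR2HSV)
    m=((hsv[...,0]>12)&(hsv[...,0]<32)&(hsv[...,1]>90)).astype(np.uint8)
    n,l,st,ce=cv2.connectedComponentsWithStats(m)
    print(f,[(s.tolist(),c.round().tolist()) for s,c in zip(st[1:],ce[1:]) if s[4]>30])
E
python3 - <<'E'
from h import *
snap('side','s5.png')
E
python3 gap.py pics/side0.png -0.08 pics/s4.png -0.02 pics/s5.png -0.02
```

```text
clock: 12.4
tool_pos: [0.6026, -0.1771, 0.1006]
orientation: [179.8, 0.1, 118.7]
force: [5.3, 1.6, -6.7]
opening: 0.0211
gripper_force: 30.0
pics/side0.png [([66, 35, 14, 16, 162], [73.0, 43.0]), ([66, 99, 13, 16, 159], [73.0, 106.0]), ([67, 163, 12, 16, 155], [73.0, 170.0])]
pics/s4.png [([72, 36, 12, 14, 124], [78.0, 42.0]), ([74, 98, 10, 17, 134], [78.0, 106.0]), ([73, 163, 12, 15, 129], [79.0, 169.0])]
pics/s5.png [([84, 38, 5, 9, 35], [86.0, 42.0]), ([84, 101, 4, 10, 34], [86.0, 105.0]), ([84, 164, 5, 10, 35], [86.0, 168.0])]
```

```bash
python3 - <<'E'
import cv2,numpy as np
h=np.zeros((600,800,3),np.uint8)
for i,(f,x,y) in enumerate([('side0',276,200),('s4',262,207),('s5',262,207)]):
    a=cv2.imread(f'pics/{f}.png')[y:y+38,x:x+50] if i else cv2.imread('pics/side0.png')[y:y+38,x:x+50]
    h[(i//2)*300:(i//2)*300+300,(i%2)*400:(i%2)*400+395]=cv2.resize(a,(395,300),interpolation=cv2.INTER_CUBIC)
a=cv2.imread('pics/s5.png')[150:290,225:400]; h[300:600,400:795]=cv2.resize(a,(395,300))
cv2.imwrite('pics/j.png',h)
E
```

View pics/j.png

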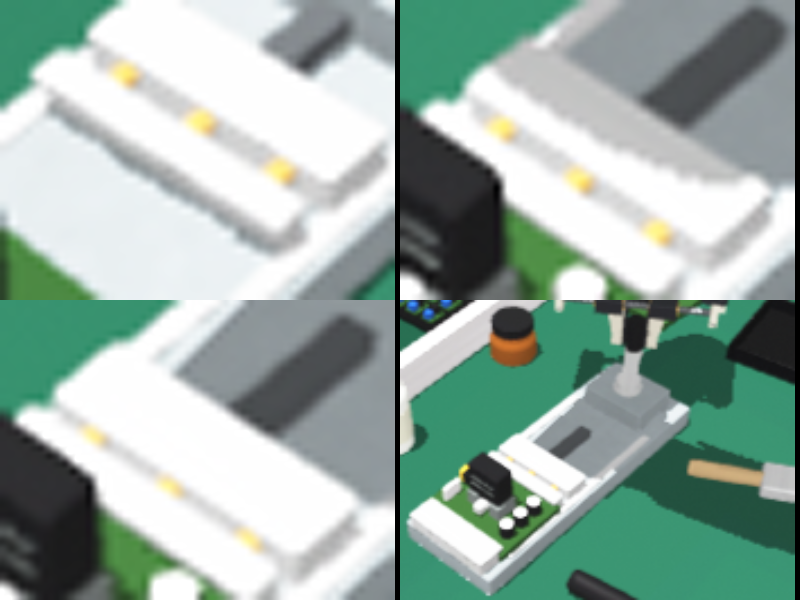

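The springs show a bit under half of their original visible gap, so the squeeze is roughly half. The module sits square against the fixed jaw. I'll release, lift, turn and look.

```bash

python3 -m creep '[{"grip":0.3,"delta_pos":[0,0,0],"rotation":[0,0,0]},{"grip":0,"delta_pos":[0,0,0],"rotation":[0,0,0]},{"grip":0,"delta_pos":[0,0,0],"rotation":[0,0,0]},{"grip":0,"delta_pos":[0,0,0],"rotation":[0,0,0]},{"grip":0,"delta_pos":[0,0,0],"rotation":[0,0,0]}]'
python3 -m creep '[{"grip":0,"delta_pos":[0,0,-0.3],"rotation":[0,0,0]},{"grip":0,"delta_pos":[0,0,-0.6],"rotation":[0,0,0]},{"grip":0,"delta_pos":[0,0,-1],"rotation":[0,0,-0.08]},{"grip":0,"delta_pos":[0,0,-1],"rotation":[0,0,-0.17]},{"grip":0,"delta_pos":[0,0,-1],"rotation":[0,0,-0.26]}]'
python3 -m creep '[{"grip":0,"delta_pos":[0,0,0],"rotation":[0,0,-0.09]},{"grip":0,"delta_pos":[0,0,0],"rotation":[0,0,-0.18]},{"grip":0,"delta_pos":[0,0,0],"rotation":[0,0,-0.27]},{"grip":0,"delta_pos":[0,0,0],"rotation":[0,0,-0.36]},{"grip":0,"delta_pos":[0,0,0],"rotation":[0,0,-0.4]}]'
python3 - <<'E'
from h import *
s=snap('side','s6.png');t=snap('top','t6.png')
b=s['color'][195:290,225:320,::-1]; a=t['color'][180:260,215:310,::-1]
h=np.zeros((600,800,3),np.uint8)
h[:400,:400]=cv2.resize(b,(400,400),interpolation=cv2.INTER_CUBIC); h[:320,400:780]=cv2.resize(a,(380,320),interpolation=cv2.INTER_CUBIC)
cv2.imwrite('pics/p.png',h)
E
```

```text
clock: 12.95
tool_pos: [0.6015, -0.1772, 0.1006]
orientation: [-180.0, 0.0, 118.6]
force: [1.4, -0.3, -0.0]
opening: 0.056
gripper_force: 0.0
clock: 13.45
tool_pos: [0.6022, -0.1772, 0.2024]
orientation: [179.9, 0.1, 142.3]
force: [-0.5, 1.1, -1.6]
opening: 0.0868
gripper_force: 0.0
clock: 13.95
tool_pos: [0.6014, -0.1772, 0.2006]
orientation: [-180.0, -0.0, 178.3]
force: [0.3, 0.0, -0.0]
opening: 0.0877
gripper_force: 0.0
```

View pics/p.png

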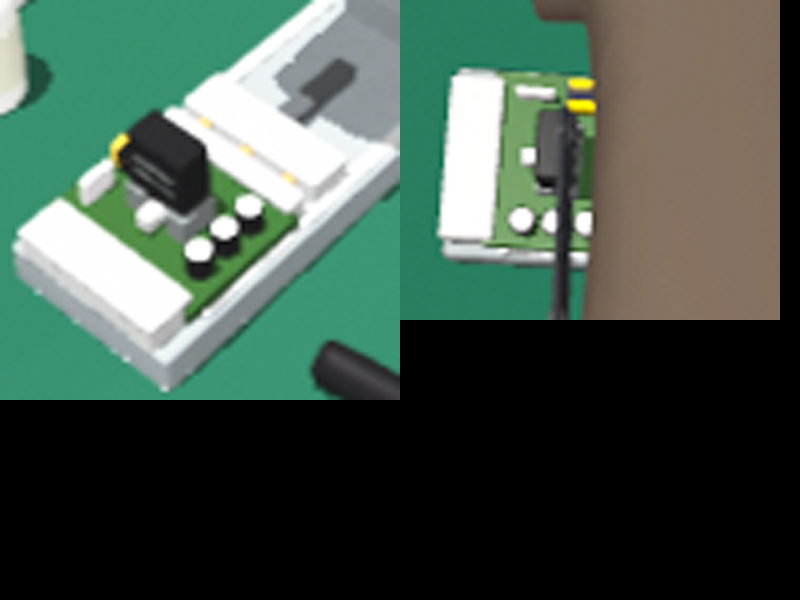

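The top-left crop shows the plug's top face with corners near (118,147), (155,110), (208,146) and (172,183). The module is flush under both lips.

```bash
python3 - <<'E'
import io,contextlib
with contextlib.redirect_stdout(io.StringIO()): from m import *
P=lambda x,y:ray(S,225+x/4.21,195+y/4.21,.104)*1000
q=[P(118,147),P(155,110),P(208,146),P(172,183)];print(np.round(q,1),np.mean(q,0))
for x,y in[(141,110),(134,180)]:print(ray(T,215+x/4,180+y/4,.104)*1000)
o=ctrl.get_obs();print(o['orientation'])
E
```

```text
[[596.4 124.4 104. ]
 [598.8  92.4 104. ]
 [560.   94.1 104. ]
 [558.  125.1 104. ]] [578.31596179 108.99865825 104.        ]
[603.62988721 108.6014959  104.        ]
[561.67824611 111.28836538 104.        ]
[-1.79997323e+02 -1.79495155e-03  1.78031276e+02]
```

```bash

python3 -m creep '[{"grip":0,"delta_pos":[0.05,0.46,0],"rotation":[0,0,0]},{"grip":0,"delta_pos":[0.096,0.92,0],"rotation":[0,0,0]},{"grip":0,"delta_pos":[0.096,0.92,0],"rotation":[0,0,0]}]' >/dev/null
python3 -m creep '[{"grip":0,"delta_pos":[0.05,0.46,0],"rotation":[0,0,0]},{"grip":0,"delta_pos":[0.096,0.92,0],"rotation":[0,0,0]},{"grip":0,"delta_pos":[0.096,0.92,0],"rotation":[0,0,0]}]' >/dev/null
python3 -m creep '[{"grip":0,"delta_pos":[0.05,0.46,0],"rotation":[0,0,0]},{"grip":0,"delta_pos":[0.096,0.92,0],"rotation":[0,0,0]},{"grip":0,"delta_pos":[0.096,0.92,0],"rotation":[0,0,0]},{"grip":0,"delta_pos":[0.096,0.92,0],"rotation":[0,0,0]}]'
python3 -m creep '[{"grip":0,"delta_pos":[0,0,0.3],"rotation":[0,0,0]},{"grip":0,"delta_pos":[0,0,0.6],"rotation":[0,0,0]},{"grip":0,"delta_pos":[0,0,0.6],"rotation":[0,0,0]},{"grip":0,"delta_pos":[0,0,0.6],"rotation":[0,0,0]}]'
```

```text
clock: 15.05
tool_pos: [0.5825, 0.1003, 0.2005]
orientation: [-180.0, -0.0, 178.0]
force: [-1.0, -0.8, 0.6]
opening: 0.0878
gripper_force: 0.0
clock: 15.45
tool_pos: [0.5828, 0.0984, 0.1409]
orientation: [-179.9, -0.0, 177.9]
force: [-0.1, 0.3, 0.5]
opening: 0.0876
gripper_force: 0.0
```

```bash

python3 -m creep '[{"grip":0,"delta_pos":[0,0,0.25],"rotation":[0,0,0]},{"grip":0,"delta_pos":[0,0,0.5],"rotation":[0,0,0]},{"grip":0,"delta_pos":[0,0,0.5],"rotation":[0,0,0]},{"grip":0,"delta_pos":[0,0,0.5],"rotation":[0,0,0]}]'
python3 -m creep '[{"grip":0.5,"delta_pos":[0,0,0],"rotation":[0,0,0]},{"grip":0.55,"delta_pos":[0,0,0],"rotation":[0,0,0]},{"grip":0.6,"delta_pos":[0,0,0],"rotation":[0,0,0]},{"grip":0.6,"delta_pos":[0,0,0],"rotation":[0,0,0]},{"grip":0.6,"delta_pos":[0,0,0],"rotation":[0,0,0]}]'
python3 -m creep '[{"grip":0.65,"delta_pos":[0,0,0],"rotation":[0,0,0]},{"grip":0.68,"delta_pos":[0,0,0],"rotation":[0,0,0]},{"grip":0.68,"delta_pos":[0,0,0],"rotation":[0,0,0]}]'
```

```text
clock: 15.85
tool_pos: [0.5836, 0.0995, 0.0922]
orientation: [180.0, 0.1, 178.0]
force: [0.6, -0.2, 1.0]
opening: 0.0878
gripper_force: 0.0
clock: 16.35
tool_pos: [0.5827, 0.0997, 0.0908]
orientation: [180.0, 0.0, 178.0]
force: [0.7, 1.2, -0.2]
opening: 0.0532
gripper_force: 0.0
clock: 16.65
tool_pos: [0.5826, 0.0996, 0.0905]
orientation: [-180.0, -0.0, 178.0]
force: [0.2, -1.1, -0.7]
opening: 0.0308
gripper_force: 0.0
```

```bash

python3 -m creep '[{"grip":0.8,"delta_pos":[0,0,0],"rotation":[0,0,0]},{"grip":0.8,"delta_pos":[0,0,0],"rotation":[0,0,0]},{"grip":0.8,"delta_pos":[0,0,0],"rotation":[0,0,0]}]'
```

```text
clock: 16.95
tool_pos: [0.5826, 0.0998, 0.0905]
orientation: [180.0, -0.0, 178.0]
force: [0.4, 0.6, -1.0]
opening: 0.0241
gripper_force: 29.9
```

Gripped at 24 mm and centred. I'll pull it up.

```bash

python3 -m creep '[{"grip":0.8,"delta_pos":[0,0,-0.05],"rotation":[0,0,0]},{"grip":0.8,"delta_pos":[0,0,-0.1],"rotation":[0,0,0]},{"grip":0.8,"delta_pos":[0,0,-0.15],"rotation":[0,0,0]},{"grip":0.8,"delta_pos":[0,0,-0.2],"rotation":[0,0,0]},{"grip":0.8,"delta_pos":[0,0,-0.25],"rotation":[0,0,0]}]'
python3 -m creep '[{"grip":0.8,"delta_pos":[0,0,-0.1],"rotation":[0,0,0]},{"grip":0.8,"delta_pos":[0,0,-0.2],"rotation":[0,0,0]},{"grip":0.8,"delta_pos":[0,0,-0.4],"rotation":[0,0,0]},{"grip":0.8,"delta_pos":[0,0,-0.7],"rotation":[0,0,0]},{"grip":0.8,"delta_pos":[0,0,-0.7],"rotation":[0,0,0]}]'
python3 - <<'E'
from h import *
import pickle
s=snap('side','s7.png'); I=s['color'].astype(int)
# dark blob where the plug should now be, and where it was
o=ctrl.get_obs(); z=o['tool_pos'][2]-.0905
for n,dz in(('held',z),('socket',0)):
    u,v=proj(s,[.582,.1,.085+dz]).round().astype(int); print(n,u,v,I[v-3:v+4,u-3:u+4].mean((0,1)).round())
E
```

```text
clock: 17.45
tool_pos: [0.5828, 0.0995, 0.1165]
orientation: [-180.0, 0.0, 178.0]
force: [0.4, -0.7, -1.2]
opening: 0.0238
gripper_force: 29.9
clock: 17.95
tool_pos: [0.585, 0.1003, 0.1908]
orientation: [179.9, 0.4, 178.0]
force: [-0.3, -0.2, -0.4]
opening: 0.0241
gripper_force: 29.9
held 264 201 [34. 34. 36.]
socket 266 232 [ 95. 123.  69.]
```

```bash

python3 -m creep '[{"grip":0.8,"delta_pos":[0.05,-0.3,-0.2],"rotation":[0,0,0]},{"grip":0.8,"delta_pos":[0.1,-0.65,-0.2],"rotation":[0,0,0]},{"grip":0.8,"delta_pos":[0.153,-0.942,-0.2],"rotation":[0,0,0]},{"grip":0.8,"delta_pos":[0.153,-0.942,-0.2],"rotation":[0,0,0]}]' >/dev/null
python3 -m creep '[{"grip":0.8,"delta_pos":[0.05,-0.3,0],"rotation":[0,0,0]},{"grip":0.8,"delta_pos":[0.1,-0.65,0],"rotation":[0,0,0]},{"grip":0.8,"delta_pos":[0.153,-0.942,0],"rotation":[0,0,0]},{"grip":0.8,"delta_pos":[0.153,-0.942,0],"rotation":[0,0,0]}]' >/dev/null
python3 -m creep '[{"grip":0.8,"delta_pos":[0.05,-0.3,0],"rotation":[0,0,0]},{"grip":0.8,"delta_pos":[0.1,-0.65,0],"rotation":[0,0,0]},{"grip":0.8,"delta_pos":[0.153,-0.942,0],"rotation":[0,0,0]},{"grip":0.8,"delta_pos":[0.153,-0.942,0],"rotation":[0,0,0]}]'
python3 -m creep '[{"grip":0.8,"delta_pos":[0.05,-0.3,0],"rotation":[0,0,0]},{"grip":0.8,"delta_pos":[0.1,-0.65,0],"rotation":[0,0,0]},{"grip":0.8,"delta_pos":[0.153,-0.942,0],"rotation":[0,0,0]},{"grip":0.8,"delta_pos":[0.153,-0.942,0],"rotation":[0,0,0]}]' >/dev/null
python3 -m creep '[{"grip":0.8,"delta_pos":[0.05,-0.3,0],"rotation":[0,0,0]},{"grip":0.8,"delta_pos":[0.1,-0.65,0],"rotation":[0,0,0]},{"grip":0.8,"delta_pos":[0.153,-0.942,0],"rotation":[0,0,0]},{"grip":0.8,"delta_pos":[0.153,-0.942,0],"rotation":[0,0,0]}]'
python3 - <<'E'
from h import *
s=snap('side','s8.png')
E
python3 gap.py pics/s8.png -0.02
```

```text
clock: 19.2
tool_pos: [0.5259, -0.183, 0.2052]
orientation: [-180.0, -0.1, 177.8]
force: [1.0, 0.4, -0.1]
opening: 0.0237
gripper_force: 29.9
clock: 20.0
tool_pos: [0.4892, -0.3698, 0.2049]
orientation: [-180.0, -0.1, 177.8]
force: [0.0, -0.6, -0.7]
opening: 0.0245
gripper_force: 29.9
pics/s8.png [([129, 3, 31, 39, 936], [146.0, 20.0]), ([84, 36, 5, 12, 50], [86.0, 41.0]), ([83, 100, 5, 11, 46], [85.0, 105.0]), ([84, 163, 5, 13, 55], [86.0, 169.0])]
```

The plug is held and the clamp is unchanged. I'll lower it into the tray.

```bash

python3 -m creep '[{"grip":0.8,"delta_pos":[0,0,0.3],"rotation":[0,0,0]},{"grip":0.8,"delta_pos":[0,0,0.65],"rotation":[0,0,0]},{"grip":0.8,"delta_pos":[0,0,1],"rotation":[0,0,0]},{"grip":0.8,"delta_pos":[0,0,1],"rotation":[0,0,0]}]'
python3 -m creep '[{"grip":0.8,"delta_pos":[0,0,0.2],"rotation":[0,0,0]},{"grip":0.8,"delta_pos":[0,0,0.4],"rotation":[0,0,0]},{"grip":0.8,"delta_pos":[0,0,0.45],"rotation":[0,0,0]},{"grip":0.8,"delta_pos":[0,0,0.45],"rotation":[0,0,0]},{"grip":0.8,"delta_pos":[0,0,0.45],"rotation":[0,0,0]}]'
python3 -m creep '[{"grip":0.8,"delta_pos":[0,0,0.03],"rotation":[0,0,0]},{"grip":0.8,"delta_pos":[0,0,0.05],"rotation":[0,0,0]},{"grip":0.8,"delta_pos":[0,0,0.05],"rotation":[0,0,0]},{"grip":0.8,"delta_pos":[0,0,0.05],"rotation":[0,0,0]}]'
```

```text
clock: 20.45
tool_pos: [0.4871, -0.3654, 0.101]
orientation: [179.8, -0.4, 178.0]
force: [-0.6, -0.1, -0.4]
opening: 0.024
gripper_force: 29.9
clock: 20.95
tool_pos: [0.4905, -0.3684, 0.0622]
orientation: [-179.9, 0.1, 178.0]
force: [0.3, 0.1, 0.2]
opening: 0.0239
gripper_force: 29.9
clock: 21.35
tool_pos: [0.4893, -0.3684, 0.0557]
orientation: [-180.0, 0.0, 178.0]
force: [1.2, -0.6, -0.6]
opening: 0.0239
gripper_force: 29.9
```

```bash

python3 -m creep '[{"grip":0.8,"delta_pos":[0,0,0.01],"rotation":[0,0,0]},{"grip":0.8,"delta_pos":[0,0,0.02],"rotation":[0,0,0]},{"grip":0.8,"delta_pos":[0,0,0.02],"rotation":[0,0,0]},{"grip":0.8,"delta_pos":[0,0,0.02],"rotation":[0,0,0]}]'
python3 -m creep '[{"grip":0.8,"delta_pos":[0,0,0.01],"rotation":[0,0,0]},{"grip":0.8,"delta_pos":[0,0,0.01],"rotation":[0,0,0]},{"grip":0.8,"delta_pos":[0,0,0.01],"rotation":[0,0,0]}]'
```

```text
clock: 21.75
tool_pos: [0.4893, -0.3683, 0.0535]
orientation: [180.0, -0.0, 178.0]
force: [-0.1, 0.7, -1.5]
opening: 0.0243
gripper_force: 29.9
clock: 22.05
tool_pos: [0.4894, -0.3683, 0.0525]
orientation: [180.0, -0.0, 178.0]
force: [0.4, 0.1, -1.1]
opening: 0.0241
gripper_force: 29.9
```

```bash

python3 -m creep '[{"grip":0.8,"delta_pos":[0,0,0.01],"rotation":[0,0,0]},{"grip":0.8,"delta_pos":[0,0,0.01],"rotation":[0,0,0]},{"grip":0.8,"delta_pos":[0,0,0.01],"rotation":[0,0,0]}]'
python3 -m creep '[{"grip":0.8,"delta_pos":[0,0,0.01],"rotation":[0,0,0]},{"grip":0.8,"delta_pos":[0,0,0.01],"rotation":[0,0,0]},{"grip":0.8,"delta_pos":[0,0,0.01],"rotation":[0,0,0]}]'
```

```text
clock: 22.35
tool_pos: [0.4894, -0.3683, 0.0524]
orientation: [-180.0, 0.0, 178.0]
force: [-1.5, 2.5, 7.0]
opening: 0.0239
gripper_force: 30.0
clock: 22.65
tool_pos: [0.4895, -0.3683, 0.0523]
orientation: [-180.0, 0.0, 178.0]
force: [-3.2, 4.5, 14.4]
opening: 0.0237
gripper_force: 30.0
```

Floor contact confirmed at 14 N up. I'll ease off, release and retreat.

```bash

python3 -m creep '[{"grip":0.8,"delta_pos":[0,0,-0.01],"rotation":[0,0,0]},{"grip":0.8,"delta_pos":[0,0,-0.01],"rotation":[0,0,0]}]'
python3 -m creep '[{"grip":0.5,"delta_pos":[0,0,0],"rotation":[0,0,0]},{"grip":0.5,"delta_pos":[0,0,0],"rotation":[0,0,0]},{"grip":0.4,"delta_pos":[0,0,0],"rotation":[0,0,0]},{"grip":0.4,"delta_pos":[0,0,0],"rotation":[0,0,0]},{"grip":0.4,"delta_pos":[0,0,0],"rotation":[0,0,0]}]'
python3 -m creep '[{"grip":0.4,"delta_pos":[0,0,-0.2],"rotation":[0,0,0]},{"grip":0.4,"delta_pos":[0,0,-0.5],"rotation":[0,0,0]},{"grip":0.4,"delta_pos":[0,0,-0.9],"rotation":[0,0,0]},{"grip":0.4,"delta_pos":[0,0,-1],"rotation":[0,0,0]},{"grip":0.4,"delta_pos":[0,0,-1],"rotation":[0,0,0]}]'
python3 - <<'E'
from h import *
import pickle
s=snap('side','s9.png'); S=pickle.load(open('side0.pkl','rb'))
for z in(.045,.06,.085):
    u,v=proj(s,[.489,-.368,z]).round().astype(int); print(z,u,v,s['color'][v-2:v+3,u-2:u+3].mean((0,1)).round(),S['color'][v-2:v+3,u-2:u+3].mean((0,1)).round())
# change mask around the tray
d=(np.abs(s['color'].astype(int)-S['color']).sum(2)>25)[140:195,360:435]
print('\n'.join(''.join('#' if c else '.' for c in r) for r in d[::2]))
# bystanders: bottle and spare regions unchanged?
for n,(r0,r1,c0,c1) in dict(bottle=(170,225,205,235),spare=(130,162,318,366)).items():
    print(n,np.abs(s['color'].astype(int)-S['color'])[r0:r1,c0:c1].mean().round(1))
E
python3 gap.py pics/s9.png -0.02
```

```text
clock: 22.85
tool_pos: [0.4895, -0.3683, 0.0524]
orientation: [-180.0, 0.0, 178.0]
force: [-1.7, 3.0, 7.5]
opening: 0.0238
gripper_force: 30.0
clock: 23.35
tool_pos: [0.4893, -0.3683, 0.0513]
orientation: [180.0, -0.0, 178.0]
force: [-0.6, -0.0, 0.7]
opening: 0.0518
gripper_force: 0.0
clock: 23.85
tool_pos: [0.4905, -0.3688, 0.1538]
orientation: [-179.9, 0.2, 178.0]
force: [0.2, -0.4, -0.6]
opening: 0.053
gripper_force: 0.0
0.045 400 160 [38. 39. 41.] [29. 29. 29.]
0.06 401 155 [28. 28. 28.] [20. 20. 22.]
0.085 403 148 [ 54. 142. 108.] [ 53. 140. 106.]
..................................###########..............................
......................................######...............................
...........................................................................
.......................................................#...................
..................................................###########.#......#.....
.................................................########################..
.....................................#...##...#############################
.........
[... 1075 characters left out ...]
###................#######.............................
#############################...............##.............................
##################################.........................................
#######################################....................................
############################################..##...........................
###################################################..###...................
###########################################################................
bottle 1.5
spare 2.8
pics/s9.png [([129, 3, 31, 39, 936], [146.0, 20.0]), ([84, 36, 5, 12, 48], [86.0, 42.0]), ([83, 100, 5, 11, 43], [85.0, 105.0]), ([84, 163, 5, 13, 51], [86.0, 169.0])]
```

```bash
python3 -c "
from plant import ctrl
print(ctrl.close_job())"
```

```text
the job is handed in; nothing more can be done
None
```

I handed the job in at about 24 s. The module is clamped with the sprung face squeezed about 4–6 mm, estimated from camera images and crank angle. The plug was let go in the tray once it rested on the floor, and I checked its final pose only by pixel colour. The bottle and spare module look unmoved.

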